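# Key the collar onto the sample-tray drive and hold it for the set screw

### The job

Lower the notched plate over the two pins of the sample-tray drive, its notch towards the robot, until it lies flush, and let it go. Then pinch the bare shaft so that a finger feels its set-screw flat, and turn it until the flat squarely faces the plate's notch. Finally slip the thumb-screw collar onto the shaft with its screw over the flat, push it down against the spring until it is flush on the plate, and finish still gripping it and holding it down there so that I can tighten the screw; leave the other things on the bench where they are.

Things in the scene. Friction and masses are not known exactly. Their poses are not given: they have to be found in the camera images.
- drive: fixed aluminium drive block 120 (x) x 44 (y) mm, top 40 mm above the bench, on a foot 140 x 56 x 8 mm. Origin on the bench under the shaft's axis; z up; -x is its front (the +x end has a black panel). On top two pins, 8 mm across, 17 mm tall, last 6 mm tapered, at x = -35 and +35 mm, both at y = +14 mm; amid them the upright shaft in a black sprung sleeve.
- shaft: upright steel D shaft on the drive's axis, 16 mm across, one flat 5 mm from the axis: a grip across the flat measures 13 mm, elsewhere up to 16. Bare from 60 mm (top of sleeve) to its tip 96 mm above the bench, last 4 mm tapered. Origin on the axis at bench height; the flat faces the shaft's own -x and runs its full height.
- shaft_flat (a point): point on the middle of the shaft's flat, 5 mm from the axis, 80 mm above the bench. The flat must come to face the drive's -x (front), where the plate's notch is; at the start the shaft stands turned 0.5 to 1.4 rad anticlockwise (from above) from there. It turns with 0.04 N m of friction and stays where left; a 20 N pinch swings the flat parallel to the finger pad.
- sleeve (a joint): downward travel (m) of the black sprung sleeve around the shaft, 26 mm across, top 60 mm above the bench (8 mm above the seated plate); 0 = up, stop at 0.012. The spring pushes up with 6 N at 0 and 10 N at 0.008, where a collar on it is flush on the plate.
- plate: loose flat aluminium plate 130 (x) x 64 (y) x 12 mm, about 0.24 kg. Origin: centre of its underside, under the 34 mm centre bore; z up. Two 10.5 mm through holes at x = -35 and +35, both at y = +14 mm. Seated: origin on the drive's axis 40 mm above the bench, axes as the drive's, top at 52 mm, overhanging the drive's block by 10 mm on each long side.
- plate_notch (a point): middle of the notch, 18 mm wide and 20 mm deep, in the middle of the plate's -x edge; 55 mm to -x of the plate's origin, at its top face
- collar: loose steel collar with a thumb screw, 30 mm high, 46 mm along x, two upright grip flats 34 mm apart (y = +17, -17 mm; 31 mm long), about 0.16 kg, standing. Origin: centre of its underside on the bore's axis; z up. D-shaped through bore 18.2 mm across, its flat 6 mm from the axis on -x (1 mm clearance all round the shaft), lower rim chamfered. Screw sticks out to -x.
- screw_head (a point): outer end of the collar's thumb screw, 36 mm to -x of the collar's axis, 19 mm above its underside; the head is 12 mm across
- vial_rack: grey rack block, 110 x 190 x 34 mm, loaded with vials; origin under its centre (bystander)
- amber_bottle: amber bottle, 84 mm across, 170 mm tall; origin under its centre (bystander)
- screwdriver: screwdriver lying flat (bystander)
- wrench: wrench lying flat (bystander)
- spacer: plain round steel spacer ring without screw or grip flats, 42 mm across, 16 mm high; origin under its centre (bystander)
- vial_a: clear glass vial, 18 mm across, 45 mm tall; origin under its centre (bystander)
- vial_b: amber glass vial, 18 mm across, 45 mm tall; origin under its centre (bystander)
- fittings_tray: open green tray of small fittings, 110 x 140 x 35 mm; origin under its centre (bystander)
There are look-alikes about, which are no part of the job. What is shaped like the collar but green or purple is not meant.

How it is judged:
By the outcome, as a careful person would: the job done as asked, in the order asked, and still so for the second after the job is handed in, while the arm keeps its last pose, push and grip.
It also fails if it takes over 72 s, if anything falls off the work surface, if the arm or the gripper's body presses on something with over 40 N, if the wrist force passes 120 N, or if a joint passes its speed limit or range.

### The arm

A 6-joint arm with a two-finger parallel gripper is mounted at the origin on the work surface. World frame = base frame: x ahead of the robot, y to its left, z up, the work surface at z = 0. Lengths are in m, angles in rad, forces in N, time in s.
With the tool pointing down it reaches from about 0.35 to 0.975 m from the base axis. Payload 7.1 kg.
Tool frame: the origin (TCP) lies at the very end of the fingers, on their centre line; the grasp point (between the pads) lies 19 mm behind it; z points along the fingers, y is the direction in which the jaws open and shut (so a half turn about z gives the same grasp; the last joint's range is limited). The gripper opens to 88 mm and grips with 3 to 60 N. Pads are 20 mm wide; open, the fingers measure 115 mm over their backs; the gripper's body (75 mm by 178 mm) begins 61 mm behind the grasp point.
Start: joints at [1.206, 0.423, 1.63, -0, 1.089, -0.019], TCP at [0.212, 0.588, 0.223] pointing down, gripper open.
Joint ranges: [-3, 3], [-0.9, 2.11], [0.09, 2.58], [-1.31, 4.45], [0.11, 2.69], [-2.54, 2.54]. Speed limits (rad/s): [2.39, 2.39, 3.01, 3.14, 3.14, 3.14].

### API

Orientations are given as a unit quaternion [x, y, z, w].
In Python, from rig import get_state, get_image, hand_in gives the robot as it stands. The module is installed in compiled form; this text tells all that it offers.
- The arm moves only by the tool servo_tool, never from a script. Its argument "motion" is a list that holds one entry, the list of rows, each a list of 7 numbers: the shift along the tool's x, y, z in cm, then the turn, a rotation vector about the tool's x, y, z in degrees, then the finger opening in cm, from 0 to 8.78. A call has 1 to 12 rows; each row is the pose to reach, as a shift and turn from the pose commanded when the call began, along the tool's axes at that moment; what a row does not reach only later rows make up. A row lasts 1/8 s, in which the tool goes at most 62.5 mm and 10.7 degrees, less where a joint would pass 70% of its speed; a pose out of reach is approached as far as the arm can. A call with a gripper value outside its range is refused whole. The fingers move at their own pace and stop on an object; the grip force is fixed at half the most. Time passes only in rows, so rows that repeat a pose let the fingers close. It gives the time, the measured TCP pose, the force and the opening at its end, in the units of the state.
- get_state(): the state, without advancing time (a new reading comes with each control period).
- get_image(name): name is "scene" or "top" or "wrist"; returns a dict with "pixels" (420x560x3 uint8, red, green, blue), "fx", "fy", "cx", "cy" (pixels), "T" (4x4, takes a point from camera to world coordinates). Camera axes: x right, y down, z forward; pixel columns grow to the right and rows downward; lengths in m; the calibration is good to about 2 mm. The wrist camera is an equidistant fisheye: a pixel r from the principal point sees the ray r / f radians off the axis. A picture is of the moment at which its call begins. There is no depth.
- hand_in(): hands the job in, once; it reports no verdict.
The state is a dict: "clock": time; "qpos": joint angles; "qvel": joint speeds; "tau": joint torques, N m; "ee_pos": TCP position; "tcp_rot": TCP orientation; "wrist_force": force on the tool from outside, world axes, zero at the start; "ft_torque": the same for the moment, N m; "gripper_width": finger opening in m.
Only numpy, scipy, OpenCV 4.12 (cv2) and the standard library are available. Lean on these libraries where they do the work, as an engineer would, in place of code of your own. Each camera call takes 0.05 s, during which the arm holds its last target.

## Working session

There is one attempt and no reset: what is moved stays moved. The work goes in short steps, Python scripts to look and compute and a tool call to move; the robot and the scene stay as the last step left them, time stands still between calls to the robot, and variables do not carry over. Pictures are saved under pics/ and viewed, and the job is handed in when it is done.

Besides the shell and the picture viewer there is one more tool, called after "Request:" as name(argument=value, ...), one argument or row to a line, values as JSON. servo_tool: Moves the arm, as the interface text tells. Its arguments: {"type":"object","properties":{"motion":{"type":"array"}},"required":["motion"]}

```bash
mkdir -p pics; ls; python3 - <<'E'
from rig import get_state,get_image
import cv2
s=get_state(); print(s)
for n in ["scene","top","wrist"]:
    im=get_image(n); cv2.imwrite(f"pics/{n}0.png",im["pixels"][:,:,::-1]); print(n,im["fx"],im["fy"],im["cx"],im["cy"],im["T"])
E
```

```text
pics
{'clock': 0.0, 'qpos': array([ 1.20602546e+00,  4.23806592e-01,  1.63069646e+00, -1.31662796e-05,
        1.08862482e+00, -1.90102751e-02]), 'qvel': array([ 9.45303738e-04, -7.03882282e-04,  2.88581636e-04,  1.74618116e-03,
        3.19222184e-04, -1.85018229e-05]), 'tau': array([-1.25818828e-03, -5.44633842e+01, -2.73658955e+01,  6.43273001e-02,
        2.30491109e-02, -1.60384880e-04]), 'ee_pos': array([0.21160275, 0.58748566, 0.22192056]), 'tcp_rot': array([ 1.72017358e-01,  9.85093619e-01, -7.54632114e-04, -1.40671457e-04]), 'wrist_force': array([-0.44770345, -0.5986851 , -0.91708166]), 'ft_torque': array([ 0.00399175,  0.01452534, -0.04391592]), 'gripper_width': 0.08773530654357264}
scene 427.2639650608378 427.2639650608378 286.27329743820223 213.19801341291733 [[ 0.64669217  0.57329939 -0.50310739  1.10894505]
 [ 0.76264283 -0.49711102  0.41383155 -0.44668471]
 [-0.01285086 -0.65131287 -0.75870047  0.92471964]
 [ 0.          0.          0.          1.        ]]
top 436.5224842822379 436.5224842822379 276.84510940487286 210.76580929031272 [[ 0.05900651 -0.97568751  0.21107374  0.29682242]
 [-0.99825145 -0.05693005  0.01590627  0.00549162]
 [-0.00350311 -0.21164324 -0.97734071  1.26618971]
 [ 0.          0.          0.          1.        ]]
wrist 325.19226210127806 325.19226210127806 285.6818870407428 210.87152768906003 [[ 3.38800023e-01  8.96560277e-01  2.85296713e-01  1.32733611e-01]
 [ 9.40858018e-01 -3.23124674e-01 -1.01865775e-01  6.16282112e-01]
 [ 8.57599804e-04  3.02935827e-01 -9.53010572e-01  3.84768947e-01]
 [ 0.00000000e+00  0.00000000e+00  0.00000000e+00  1.00000000e+00]]
```

View pics/scene0.png

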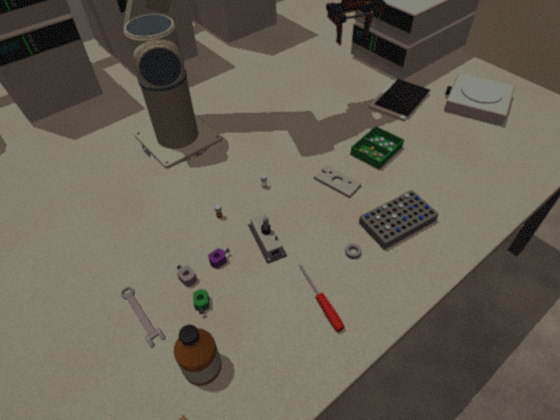

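View pics/top0.png

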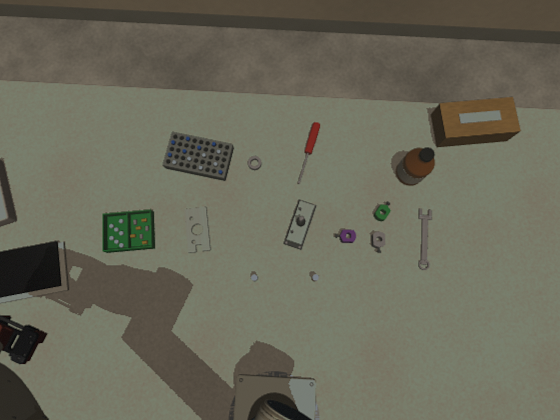

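View pics/wrist0.png

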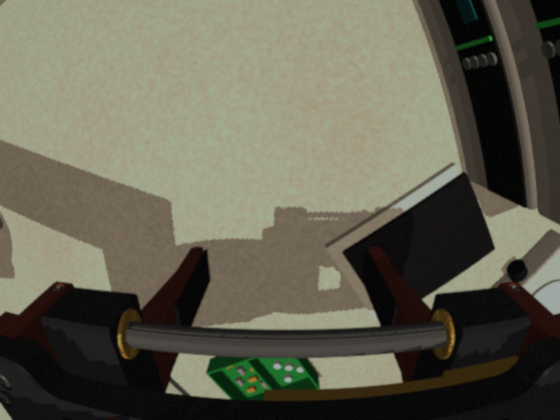

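The top view shows the plate near (200,229), the drive at (300,224), and the grey collar at (378,240) with its screw towards (378,250). I'll enlarge these.

```bash
cat > h.py <<'E'
import numpy as np,cv2
from rig import get_state,get_image
from scipy.spatial.transform import Rotation as R
def crop(im,name,c0,r0,w,h,k):
    p=im["pixels"][r0:r0+h,c0:c0+w,::-1]
    p=cv2.resize(p,None,fx=k,fy=k,interpolation=cv2.INTER_CUBIC)
    p=cv2.convertScaleAbs(p,alpha=1.3,beta=10)
    for i in range(0,w,10):
        cv2.putText(p,str(c0+i),(i*k,8),0,.3,(0,0,255),1); cv2.line(p,(i*k,10),(i*k,14),(0,0,255),1)
    for j in range(0,h,10):
        cv2.putText(p,str(r0+j),(0,j*k+4),0,.3,(0,0,255),1)
    cv2.imwrite("pics/"+name+".png",p)
def ray(im,u,v,fish=False):
    x=(u-im["cx"])/im["fx"];y=(v-im["cy"])/im["fy"]
    if fish:
        r=np.hypot(x,y); d=np.array([x/r*np.sin(r),y/r*np.sin(r),np.cos(r)]) if r>1e-9 else np.array([0,0,1.])
    else: d=np.array([x,y,1.])
    T=np.asarray(im["T"]); return T[:3,3],T[:3,:3]@d
def atz(im,u,v,z,fish=False):
    o,d=ray(im,u,v,fish); return o+d*(z-o[2])/d[2]
def proj(im,P,fish=False):
    T=np.asarray(im["T"]);P=np.atleast_2d(P); c=(P-T[:3,3])@T[:3,:3]
    if fish:
        n=np.hypot(c[:,0],c[:,1]);t=np.arctan2(n,c[:,2]);x=c[:,0]/n*t;y=c[:,1]/n*t
    else: x=c[:,0]/c[:,2];y=c[:,1]/c[:,2]
    return np.c_[im["cx"]+im["fx"]*x,im["cy"]+im["fy"]*y]
E
python3 - <<'E'
from h import *
im=get_image("top")
crop(im,"t_plate",175,195,50,65,9)
crop(im,"t_drive",275,190,50,65,9)
crop(im,"t_col",330,195,75,65,9)
im=get_image("scene")
crop(im,"s_mid",240,150,130,120,6)
E
```

```text
(no output)
```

View pics/t_plate.png

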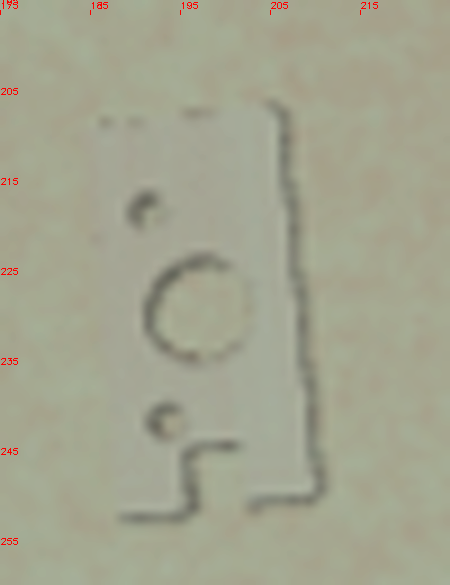

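View pics/t_drive.png

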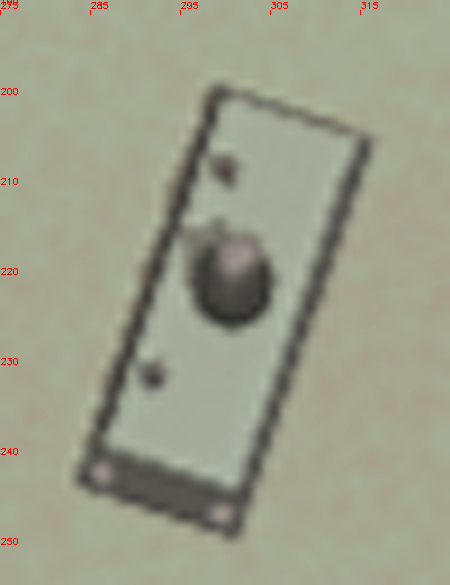

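View pics/t_col.png

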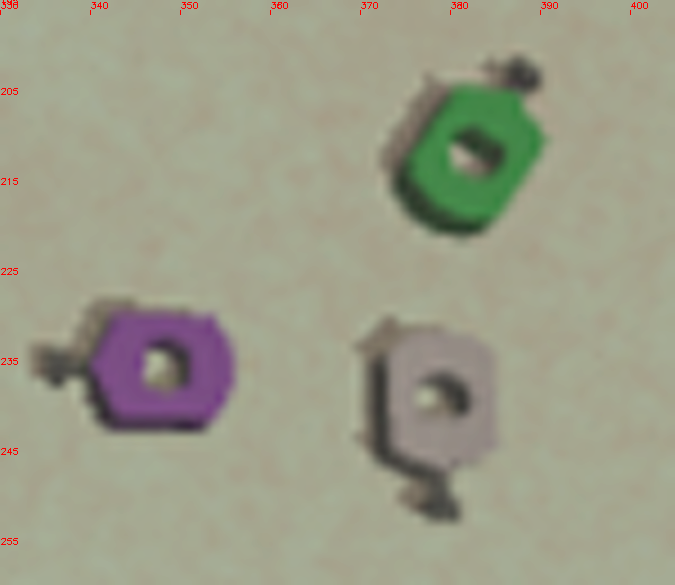

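View pics/s_mid.png

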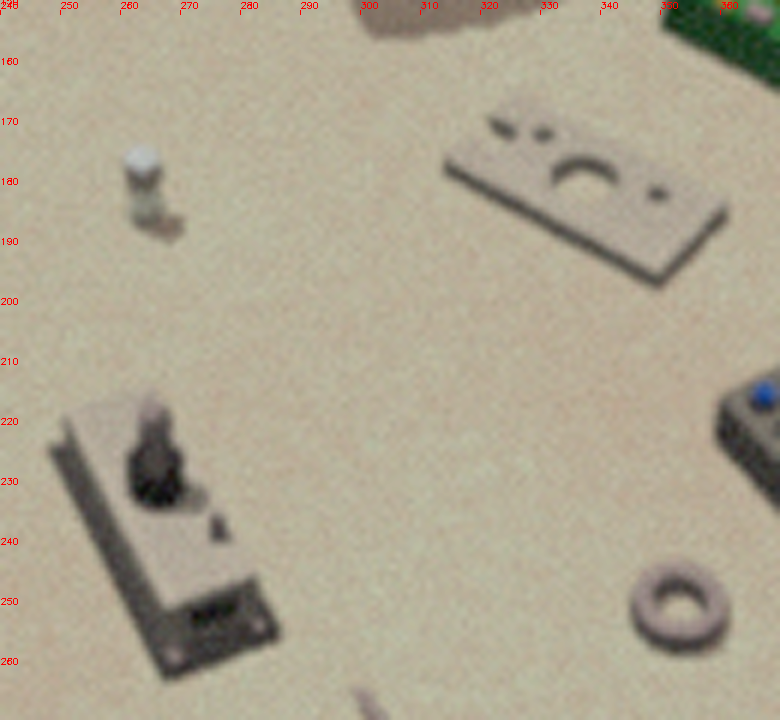

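The plate's notch already faces the robot and its holes are on the +y side, like the drive's pins. The grey collar's screw points roughly towards the robot. Next I'll get coarse positions.

```bash
python3 - <<'E'
from h import *
im=get_image("top")
def P(n,u,v,z): p=atz(im,u,v,z); print(n,p.round(4)); return p
a=P("bore",197.5,229.3,.006);h1=P("hole far",191.3,218.2,.006);h2=P("hole near",193.5,241.8,.006)
d=h1-h2; print("dist",np.linalg.norm(d),"yaw",np.degrees(np.arctan2(d[1],d[0])))
p1=P("pinfar base",300,209.5,.046);p2=P("pin near",292,231.5,.046)
d=p1-p2; print("dist",np.linalg.norm(d),"yaw",np.degrees(np.arctan2(d[1],d[0])))
P("shaft tip",301.2,217,.096);P("sleeve bottom",300.5,226,.06)
c=[P("c",*q,.04) for q in [(299,199.5),(315.5,205),(301,244.5),(286,240)]]
print(np.mean(c,0), [np.linalg.norm(c[i]-c[i-1]) for i in range(4)])
P("collar top",379.3,239.0,.03);P("screw",379,250,.019)
e1=P("e",373.5,234,.03);e2=P("e",373.5,245,.03);e1=P("e",384,234,.03);e2=P("e",384,245,.03)
P("green",382,212,.03);P("purple",347.5,235.7,.03)
E
```

```text
bore [0.5    0.2547 0.006 ]
hole far [0.5319 0.2762 0.006 ]
hole near [0.4626 0.2628 0.006 ]
dist 0.07065671343275107 yaw 10.958803434959218
pinfar base [ 0.5679 -0.0406  0.046 ]
pin near [ 0.5029 -0.021   0.046 ]
dist 0.06788298647209183 yaw -16.741939765859794
shaft tip [ 0.536 -0.043  0.096]
sleeve bottom [ 0.5175 -0.0437  0.06  ]
c [ 0.5986 -0.0365  0.04  ]
c [ 0.5851 -0.0847  0.04  ]
c [ 0.4682 -0.0485  0.04  ]
c [ 0.4786 -0.0054  0.04  ]
[ 0.53262867 -0.04378656  0.04      ] [np.float64(0.12400985905131481), np.float64(0.050102138026263544), np.float64(0.12236491341254406), np.float64(0.04424105983495922)]
collar top [ 0.4985 -0.2713  0.03  ]
screw [ 0.4684 -0.2732  0.019 ]
e [ 0.512  -0.2546  0.03  ]
e [ 0.4803 -0.255   0.03  ]
e [ 0.5137 -0.2846  0.03  ]
e [ 0.482  -0.2848  0.03  ]
green [ 0.5779 -0.2783  0.03  ]
purple [ 0.5027 -0.1805  0.03  ]
```

```bash
cat >> h.py <<'E'
def pose():
    s=get_state(); return np.array(s["ee_pos"]),R.from_quat(s["tcp_rot"]),s
def yawR(ydeg): # tool pointing down with tool y at world angle ydeg
    a=np.radians(ydeg); y=np.array([np.cos(a),np.sin(a),0]); z=np.array([0,0,-1.]); x=np.cross(y,z)
    return R.from_matrix(np.c_[x,y,z])
def move(p,ydeg,ref=None):
    p0,r0,s=pose()
    if ref is not None: p0=np.array(ref[0]);r0=yawR(ref[1])
    r1=yawR(ydeg); d=r0.inv().apply(np.array(p)-p0)*100; w=(r0.inv()*r1).as_rotvec(degrees=True)
    print("shift cm",d.round(3),"rot deg",w.round(2)); return d,w
def show():
    p,r,s=pose(); m=r.as_matrix()
    print("t",round(s["clock"],2),"p",p.round(4),"yaw",np.degrees(np.arctan2(m[1,1],m[0,1])).round(2),"tilt",m[:2,2].round(4),"F",np.round(s["wrist_force"],1),"T",np.round(s["ft_torque"],2),"w",round(s["gripper_width"],4))
E
python3 -c "
from h import *
show(); move([.49,.25,.16],98)"
```

```text
t 0.3 p [0.2117 0.5878 0.2224] yaw 70.19 tilt [-0.0002 -0.0005] F [ 0.1 -0.3  0.4] T [-0.02 -0.05 -0.  ] w 0.0881
shift cm [-37.628 -22.347   6.252] rot deg [-3.000e-02 -1.000e-02 -2.781e+01]
```

Request:
servo_tool(
  motion=[
    [[-6.3,-3.7,1,0,0,-4.6,8.78],[-12.6,-7.4,2,0,0,-9.2,8.78],[-18.9,-11.1,3,0,0,-13.8,8.78],[-25.2,-14.8,4,0,0,-18.4,8.78],[-31.5,-18.5,5,0,0,-23,8.78],[-37.6,-22.3,6.2,0,0,-27.8,8.78],[-37.6,-22.3,6.2,0,0,-27.8,8.78],[-37.6,-22.3,6.2,0,0,-27.8,8.78],[-37.6,-22.3,6.2,0,0,-27.8,8.78],[-37.6,-22.3,6.2,0,0,-27.8,8.78]],
  ],
)

```text
clock: 1.55
ee_pos: [0.4892, 0.252, 0.1609]
tcp_rot: [-0.07, 0.998, 0.0, 0.0]
wrist_force: [-0.4, 0.9, 0.2]
gripper_width: 0.0878
```

```bash
python3 - <<'E'
from h import *
show(); im=get_image("wrist"); cv2.imwrite("pics/w1.png",cv2.resize(im["pixels"][:,:,::-1],None,fx=1.4,fy=1.4,interpolation=cv2.INTER_CUBIC)); np.save("w1.npy",im,allow_pickle=True)
print(proj(im,[pose()[0]],True))
E
```

```text
t 1.55 p [0.4892 0.252  0.1609] yaw 98.08 tilt [0.     0.0002] F [-0.4  0.9  0.2] T [ 0.03  0.05 -0.03] w 0.0878
[[284.93143855 265.26970698]]
```

View pics/w1.png

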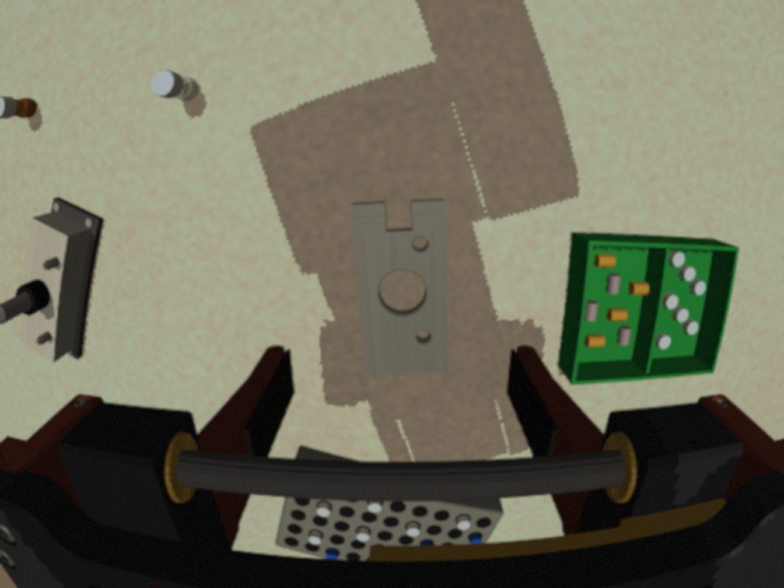

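The wrist view shows the whole plate: notch at the top near (398,215) and bore at (402,290) in the 1.4x picture. I'll enlarge to measure it.

```bash
python3 - <<'E'
from h import *
im=np.load("w1.npy",allow_pickle=True).item()
crop(im,"w1p",245,135,80,140,5)
E
```

```text
(no output)
```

View pics/w1p.png

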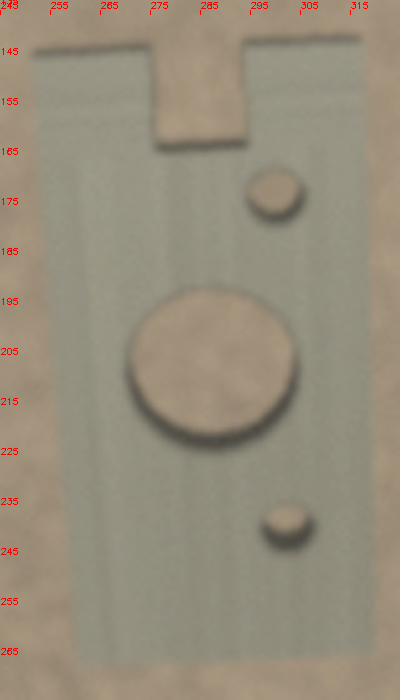

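```bash
cat >> h.py <<'E'
from scipy.optimize import least_squares
def fit(im,pts,uv,x0,fish=True):
    pts=np.array(pts,float);uv=np.array(uv,float)
    def W(q):
        c,s=np.cos(q[2]),np.sin(q[2]); return np.c_[q[0]+c*pts[:,0]-s*pts[:,1],q[1]+s*pts[:,0]+c*pts[:,1],pts[:,2]]
    r=least_squares(lambda q:(proj(im,W(q),fish)-uv).ravel(),x0)
    print("pose",r.x[:2].round(4),"yaw",np.degrees(r.x[2]).round(2)); print("resid px",r.fun.reshape(-1,2).round(1).tolist()); return r.x
E
python3 - <<'E'
from h import *
im=np.load("w1.npy",allow_pickle=True).item()
z=.012
pts=[(-.065,-.032,z),(-.065,.032,z),(.065,-.032,z),(.065,.032,z),(-.045,-.009,z),(-.045,.009,z),(0,0,z),(-.035,.014,z),(.035,.014,z)]
uv=[(251.7,146.3),(317,143.5),(260,267.5),(319.5,265.5),(276.2,164.7),(294.2,163.6),(287.5,208),(299.8,173.7),(302.3,240)]
q=fit(im,pts,uv,[.5,.25,.1])
# drive coarse in this image (1.4x pic)
move([q[0],q[1],.10],np.degrees(q[2])+90)
E
```

```text
pose [0.502  0.2562] yaw 10.63
resid px [[-0.7, -0.6], [0.6, -0.8], [0.2, 0.0], [-0.0, -0.5], [-0.2, 0.2], [0.3, 0.5], [-0.3, 0.7], [0.2, 0.2], [-0.2, 0.3]]
shift cm [-1.327  0.225  6.096] rot deg [ 0.01  0.01 -2.53]
```

Request:
servo_tool(
  motion=[
    [[-0.7,0.1,3,0,0,-1.3,8.78],[-1.3,0.2,6,0,0,-2.5,8.78],[-1.3,0.2,9,0,0,-2.5,8.78],[-1.3,0.2,12,0,0,-2.5,8.78],[-1.3,0.2,14,0,0,-2.5,8.78],[-1.3,0.2,15,0,0,-2.5,8.78],[-1.3,0.2,15.6,0,0,-2.5,8.78],[-1.3,0.2,15.6,0,0,-2.5,8.78],[-1.3,0.2,15.6,0,0,-2.5,6.0],[-1.3,0.2,15.6,0,0,-2.5,5.5],[-1.3,0.2,15.6,0,0,-2.5,5.5],[-1.3,0.2,15.6,0,0,-2.5,5.5]],
  ],
)

```text
clock: 3.1
ee_pos: [0.5029, 0.2547, 0.0051]
tcp_rot: [-0.091, 0.996, 0.0, 0.0]
wrist_force: [0.0, -0.7, 4.9]
gripper_width: 0.0638
```

```bash
python3 - <<'E'
from h import *
show(); im=get_image("wrist"); cv2.imwrite("pics/w2.png",cv2.resize(im["pixels"][:,:,::-1],None,fx=1.4,fy=1.4,interpolation=cv2.INTER_CUBIC)); np.save("w2.npy",im,allow_pickle=True)
E
```

```text
t 3.1 p [0.5029 0.2547 0.0051] yaw 100.48 tilt [0.0006 0.0004] F [ 0.  -0.7  4.9] T [0.1  0.18 0.03] w 0.0638
```

View pics/w2.png

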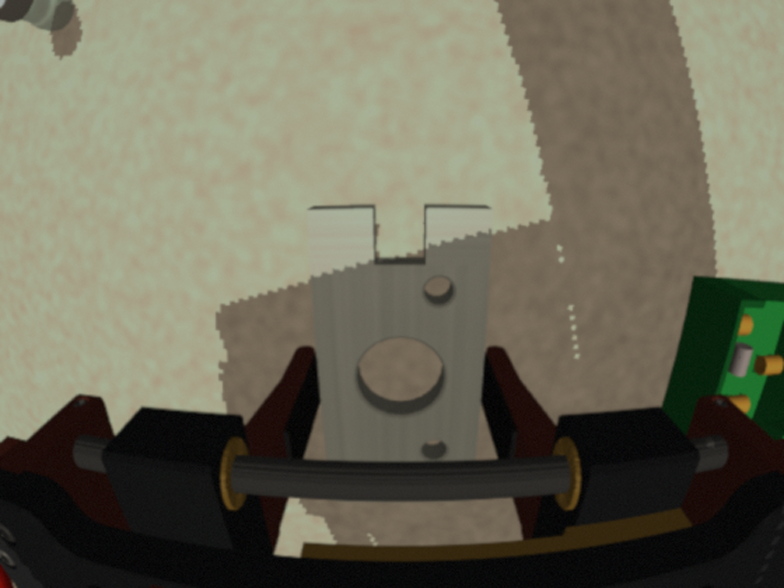

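```bash
python3 - <<'E'
from h import *
im=np.load("w2.npy",allow_pickle=True).item()
crop(im,"w2p",210,140,150,110,5)
E
```

```text
(no output)
```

View pics/w2p.png

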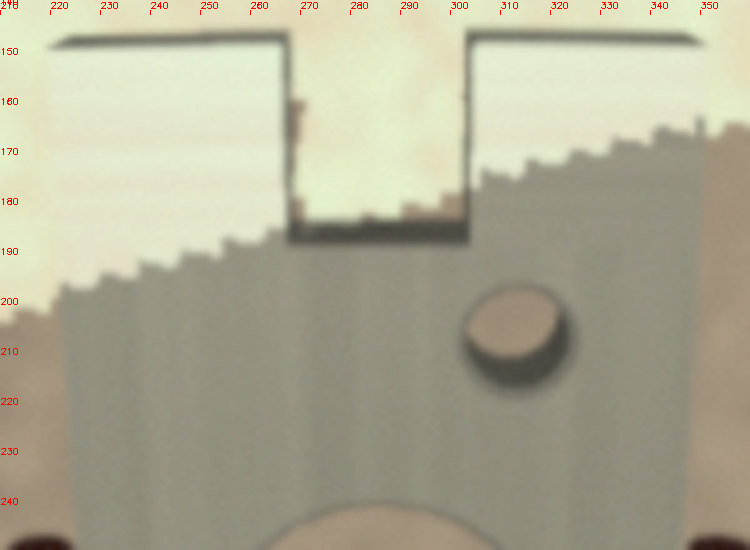

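```bash
python3 - <<'E'
from h import *
im=np.load("w2.npy",allow_pickle=True).item()
z=.012
pts=[(-.065,-.032,z),(-.065,.032,z),(-.045,-.009,z),(-.045,.009,z),(-.065,-.009,z),(-.065,.009,z),(-.035,.014,z),(-.017,0,z)]
uv=[(219.5,149.4),(350.5,149.2),(267.5,188.5),(303.5,188.5),(267.4,149),(303.3,148.8),(313.7,207.3),(286,240.5)]
q=fit(im,pts,uv,[.5,.25,.1])
p,r,s=pose(); print("plate in tool", r.inv().apply(np.array([q[0],q[1],0])-p).round(4)); show()
E
```

```text
pose [0.5021 0.2553] yaw 10.82
resid px [[-0.0, 0.2], [0.6, -0.4], [-0.2, 0.3], [0.2, 0.1], [-0.9, -0.5], [0.7, -0.5], [-0.2, 0.6], [-0.2, 0.6]]
plate in tool [0.0007 0.0007 0.0051]
t 3.15 p [0.5029 0.2547 0.0051] yaw 100.48 tilt [0.0006 0.0003] F [ 0.1 -0.4  4.9] T [ 0.06  0.17 -0.03] w 0.0638
```

```bash
python3 - <<'E'
from h import *
move([.646,-.079,.20],73.3)
E
```

```text
shift cm [ -8.018 -35.409 -19.489] rot deg [2.000e-02 3.000e-02 2.718e+01]
```

Request:
servo_tool(
  motion=[
    [[0,0,-3,0,0,0,5.5],[0,0,-8,0,0,0,5.5],[0,-1,-13,0,0,2,5.5],[-1,-6,-18,0,0,6,5.5],[-3,-12,-19.5,0,0,10,5.5],[-5,-18,-19.5,0,0,15,5.5],[-6,-24,-19.5,0,0,20,5.5],[-7,-30,-19.5,0,0,24,5.5],[-8,-35.4,-19.5,0,0,27.2,5.5],[-8,-35.4,-19.5,0,0,27.2,5.5],[-8,-35.4,-19.5,0,0,27.2,5.5],[-8,-35.4,-19.5,0,0,27.2,5.5]],
  ],
)

```text
clock: 4.65
ee_pos: [0.6449, -0.0776, 0.1993]
tcp_rot: [0.145, 0.99, 0.0, -0.001]
wrist_force: [-0.4, 0.3, -2.7]
gripper_width: 0.0638
```

```bash
python3 - <<'E'
from h import *
show(); im=get_image("wrist"); cv2.imwrite("pics/w3.png",cv2.resize(im["pixels"][:,:,::-1],None,fx=1.4,fy=1.4,interpolation=cv2.INTER_CUBIC)); np.save("w3.npy",im,allow_pickle=True)
crop(im,"w3p",210,0,150,140,5)
E
```

```text
t 4.65 p [ 0.6449 -0.0776  0.1993] yaw 73.38 tilt [-0.0012  0.0004] F [-0.4  0.3 -2.7] T [ 0.02 -0.03 -0.01] w 0.0638
```

View pics/w3.png

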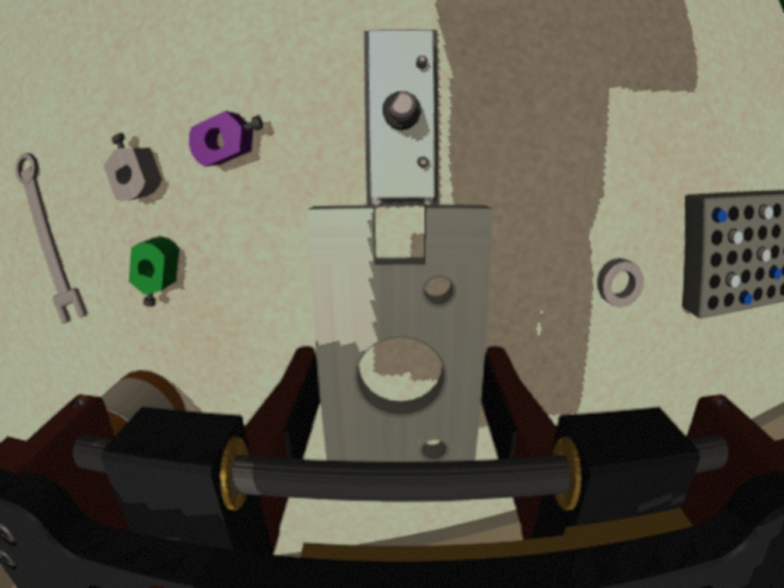

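View pics/w3p.png

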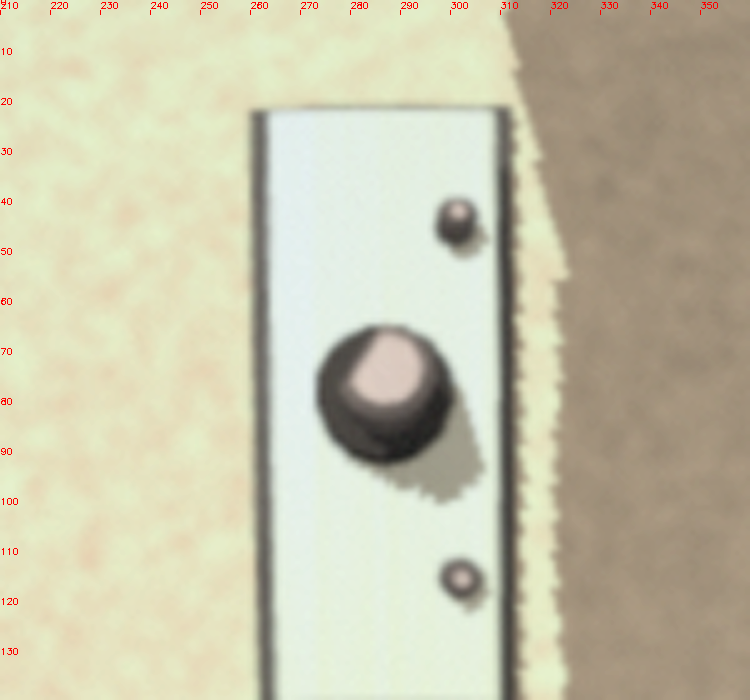

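```bash
python3 - <<'E'
from h import *
im=np.load("w3.npy",allow_pickle=True).item()
pts=[(-.035,.014,.057),(.035,.014,.057),(-.060,-.022,.04),(-.060,.022,.04)]
uv=[(300.5,42),(301.3,115.5),(263,21.5),(309,21.2)]
q=fit(im,pts,uv,[.53,-.044,-.29])
c=atz(im,287.2,73.7,.096,True);print("tip",c)
p,r,s=pose()
# plate re-fit in hand, underside height = TCP-5.1mm
z=p[2]-.0051+.012
pts=[(-.065,-.032,z),(-.065,.032,z),(-.045,-.009,z),(-.045,.009,z),(-.065,-.009,z),(-.065,.009,z),(-.035,.014,z),(-.017,0,z)]
uv=[(219.5,149.4),(350.5,149.2),(267.5,188.5),(303.5,188.5),(267.4,149),(303.3,148.8),(313.7,207.3),(286,240.5)]
g=fit(im,pts,uv,[.64,-.08,-.29])
print("plate in tool",r.inv().apply([g[0]-p[0],g[1]-p[1],0]).round(4))
crop(im,"w3q",210,140,150,110,5)
E
```

```text
pose [ 0.535  -0.0438] yaw -16.52
resid px [[0.6, -0.3], [-0.2, -0.3], [0.2, 0.2], [-0.6, 0.5]]
tip [ 0.53570207 -0.04301991  0.096     ]
pose [ 0.6442 -0.0767] yaw -16.28
resid px [[-0.1, 0.1], [0.6, -0.5], [-0.2, 0.3], [0.3, 0.1], [-0.9, -0.6], [0.7, -0.6], [-0.2, 0.6], [-0.2, 0.7]]
plate in tool [0.0011 0.0005 0.    ]
```

View pics/w3q.png

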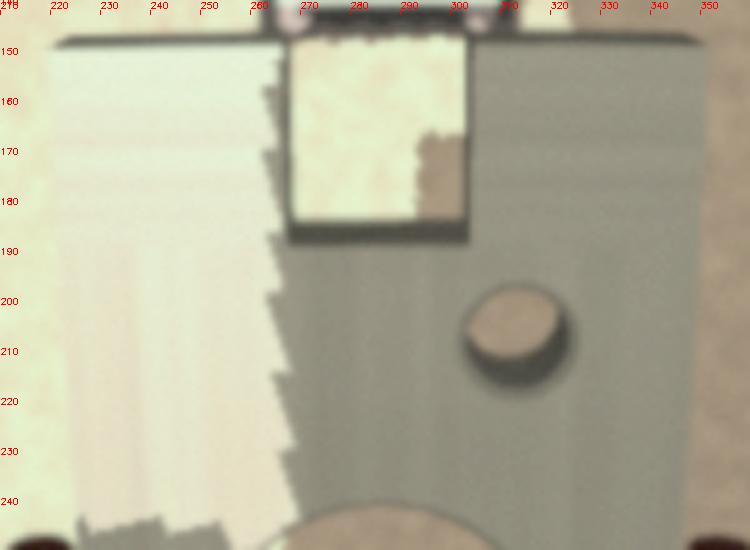

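```bash
python3 - <<'E'
from h import *
p,r,s=pose(); move([p[0]-.1092,p[1]+.0329,.072],73.38-.24)
E
```

```text
shift cm [11.394  0.033 12.758] rot deg [-0.   -0.05  0.26]
```

Request:
servo_tool(
  motion=[
    [[5,0,2,0,0,0.2,5.5],[9,0,4,0,0,0.2,5.5],[11.4,0.03,6,0,0,0.2,5.5],[11.4,0.03,7,0,0,0.2,5.5],[11.4,0.03,7.5,0,0,0.2,5.5],[11.4,0.03,9,0,0,0.2,5.5],[11.4,0.03,10.5,0,0,0.2,5.5],[11.4,0.03,12,0,0,0.2,5.5],[11.4,0.03,12.7,0,0,0.2,5.5],[11.4,0.03,12.7,0,0,0.2,5.5],[11.4,0.03,12.7,0,0,0.2,5.5]],
  ],
)

```text
clock: 6.08
ee_pos: [0.5369, -0.046, 0.073]
tcp_rot: [0.147, 0.989, 0.0, 0.0]
wrist_force: [-0.3, -0.2, -2.9]
gripper_width: 0.0638
```

```bash
python3 - <<'E'
from h import *
show(); im=get_image("wrist"); cv2.imwrite("pics/w4.png",cv2.resize(im["pixels"][:,:,::-1],None,fx=1.4,fy=1.4,interpolation=cv2.INTER_CUBIC)); np.save("w4.npy",im,allow_pickle=True)
crop(im,"w4p",210,140,160,200,4); 
E
```

```text
t 6.08 p [ 0.5369 -0.046   0.073 ] yaw 73.09 tilt [ 0.0006 -0.0001] F [-0.3 -0.2 -2.9] T [0.02 0.03 0.02] w 0.0638
```

View pics/w4p.png

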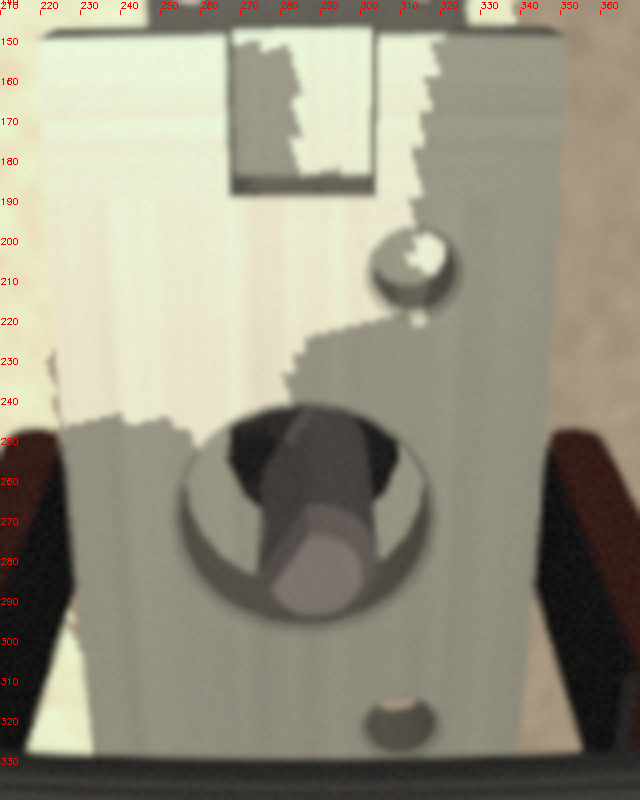

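```bash
python3 - <<'E'
from h import *
im=np.load("w4.npy",allow_pickle=True).item()
q=[.535,-.0438,np.radians(-16.52)]
img=cv2.resize(im["pixels"][140:340,210:370,::-1],None,fx=4,fy=4,interpolation=cv2.INTER_CUBIC)
def draw(pts,col):
    c,s=np.cos(q[2]),np.sin(q[2]);pts=np.array(pts); W=np.c_[q[0]+c*pts[:,0]-s*pts[:,1],q[1]+s*pts[:,0]+c*pts[:,1],pts[:,2]]
    uv=(proj(im,W,True)-[210,140]+.5)*4
    cv2.polylines(img,[uv.astype(np.int32)],True,col,1)
a=np.linspace(0,2*np.pi,60)
C=lambda r,z,x=0,y=0:np.c_[x+r*np.cos(a),y+r*np.sin(a),0*a+z]
draw(C(.013,.06),(0,0,255));draw(C(.008,.092),(0,255,0));draw(C(.006,.096),(0,255,0));draw(C(.004,.051,-.035,.014),(255,0,0));draw(C(.004,.051,.035,.014),(255,0,0))
p,r,s=pose(); g=p+r.apply([.0011,.0005,0]); q=[g[0],g[1],np.radians(-16.9)]; z=p[2]-.0051+.012
draw(C(.017,z),(255,255,0));draw(C(.00525,z,-.035,.014),(255,255,0));draw(C(.00525,z,.035,.014),(255,255,0))
cv2.imwrite("pics/w4o.png",img)
E
```

```text
(no output)
```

View pics/w4o.png

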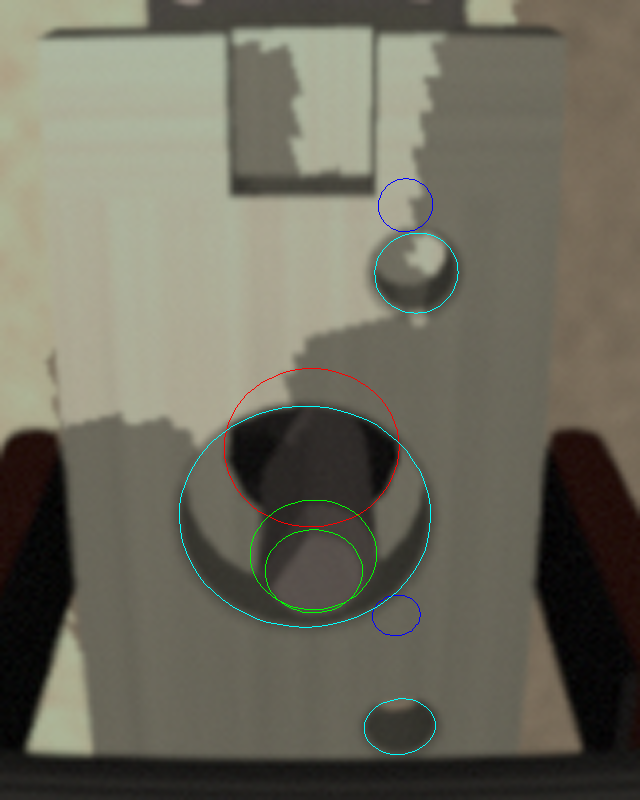

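Request:
servo_tool(
  motion=[
    [[0.1,0.15,0,0,0,0,5.5],[0.1,0.15,0.3,0,0,0,5.5],[0.1,0.15,0.7,0,0,0,5.5],[0.1,0.15,0.7,0,0,0,5.5],[0.1,0.15,0.7,0,0,0,5.5]],
  ],
)

```text
clock: 6.75
ee_pos: [0.536, -0.0442, 0.0656]
tcp_rot: [0.147, 0.989, 0.0, -0.0]
wrist_force: [-0.6, -0.2, -2.5]
gripper_width: 0.0634
```

```bash
cat >> h.py <<'E'
def overlay(im,name,items,c0,r0,w,h,k=4):
    img=cv2.resize(im["pixels"][r0:r0+h,c0:c0+w,::-1],None,fx=k,fy=k,interpolation=cv2.INTER_CUBIC)
    for q,pts,col in items:
        c,s=np.cos(np.radians(q[2])),np.sin(np.radians(q[2]));pts=np.array(pts); W=np.c_[q[0]+c*pts[:,0]-s*pts[:,1],q[1]+s*pts[:,0]+c*pts[:,1],pts[:,2]]
        uv=(proj(im,W,True)-[c0,r0]+.5)*k
        cv2.polylines(img,[uv.astype(np.int32)],True,col,1)
    cv2.imwrite("pics/"+name+".png",img)
_a=np.linspace(0,2*np.pi,60)
def C(r,z,x=0,y=0): return np.c_[x+r*np.cos(_a),y+r*np.sin(_a),0*_a+z]
Q=[.5355,-.0434,-16.52]
def drv(q=Q): return [(q,C(.013,.06),(0,0,255)),(q,C(.008,.092),(0,255,0)),(q,C(.006,.096),(0,255,0)),(q,C(.004,.051,-.035,.014),(255,0,0)),(q,C(.004,.051,.035,.014),(255,0,0))]
E
python3 - <<'E'
from h import *
show(); im=get_image("wrist"); np.save("w5.npy",im,allow_pickle=True)
p,r,s=pose(); g=p+r.apply([.0011,.0005,0]); q=[g[0],g[1],-16.6]; z=p[2]-.0051+.012; print(q)
overlay(im,"w5o",drv()+[(q,C(.017,z),(255,255,0)),(q,C(.00525,z,-.035,.014),(255,255,0)),(q,C(.00525,z,.035,.014),(255,255,0))],210,140,160,200)
E
```

```text
t 6.75 p [ 0.536  -0.0442  0.0656] yaw 73.09 tilt [-0.0002  0.    ] F [-0.6 -0.2 -2.5] T [ 0.01 -0.03  0.02] w 0.0634
[np.float64(0.5351429361780285), np.float64(-0.04339211284359085), -16.6]
```

View pics/w5o.png

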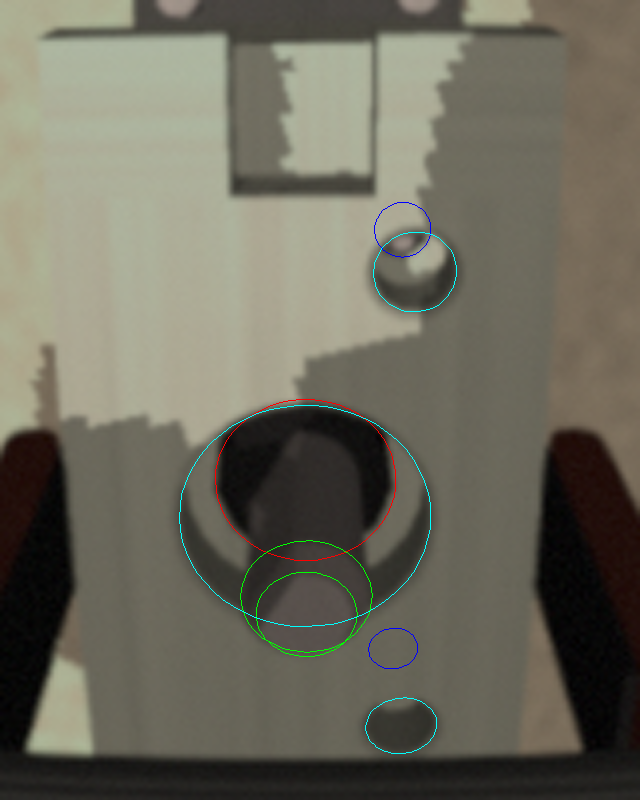

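Request:
servo_tool(
  motion=[
    [[0.02,0,0.3,0,0,0,5.5],[0.02,0,0.6,0,0,0,5.5],[0.02,0,0.9,0,0,0,5.5],[0.02,0,0.9,0,0,0,5.5]],
  ],
)

```text
clock: 7.3
ee_pos: [0.5356, -0.0441, 0.0563]
tcp_rot: [0.147, 0.989, -0.0, -0.0]
wrist_force: [-0.2, 0.5, -3.0]
gripper_width: 0.0635
```

Request:
servo_tool(
  motion=[
    [[0,0,0.4,0,0,0,5.5],[0,0,0.8,0,0,0,5.5],[0,0,1.0,0,0,0,5.5],[0,0,1.1,0,0,0,5.5],[0,0,1.15,0,0,0,5.5],[0,0,1.15,0,0,0,5.5]],
  ],
)

```text
clock: 8.05
ee_pos: [0.5359, -0.0441, 0.0452]
tcp_rot: [0.147, 0.989, 0.0, 0.0]
wrist_force: [-0.3, 0.1, -2.1]
gripper_width: 0.0634
```

Request:
servo_tool(
  motion=[
    [[0,0,0.06,0,0,0,5.5],[0,0,0.06,0,0,0,5.5],[0,0,0.06,0,0,0,7],[0,0,0.0,0,0,0,8.78],[0,0,0.0,0,0,0,8.78],[0,0,-1,0,0,0,8.78],[0,0,-4,0,0,0,8.78],[0,0,-8,0,0,0,8.78],[0,0,-12,0,0,0,8.78],[0,0,-12.5,0,0,0,8.78],[0,0,-12.5,0,0,0,8.78]],
  ],
)

```text
clock: 9.43
ee_pos: [0.5357, -0.0441, 0.1703]
tcp_rot: [0.147, 0.989, -0.0, 0.0]
wrist_force: [-0.3, -0.3, -0.1]
gripper_width: 0.0877
```

```bash
python3 - <<'E'
from h import *
show(); im=get_image("wrist"); np.save("w6.npy",im,allow_pickle=True)
cv2.imwrite("pics/w6.png",cv2.resize(im["pixels"][:,:,::-1],None,fx=1.4,fy=1.4,interpolation=cv2.INTER_CUBIC))
q=Q; z=.052
overlay(im,"w6o",drv()+[(q,C(.017,z),(255,255,0)),(q,[(-.065,-.032,z),(-.065,.032,z),(.065,.032,z),(.065,-.032,z)],(255,255,0)),(q,C(.00525,z,-.035,.014),(255,255,0)),(q,C(.00525,z,.035,.014),(255,255,0))],220,125,130,160,5)
E
```

```text
t 9.43 p [ 0.5357 -0.0441  0.1703] yaw 73.09 tilt [ 0.0006 -0.0001] F [-0.3 -0.3 -0.1] T [-0.04  0.   -0.03] w 0.0877
```

View pics/w6o.png

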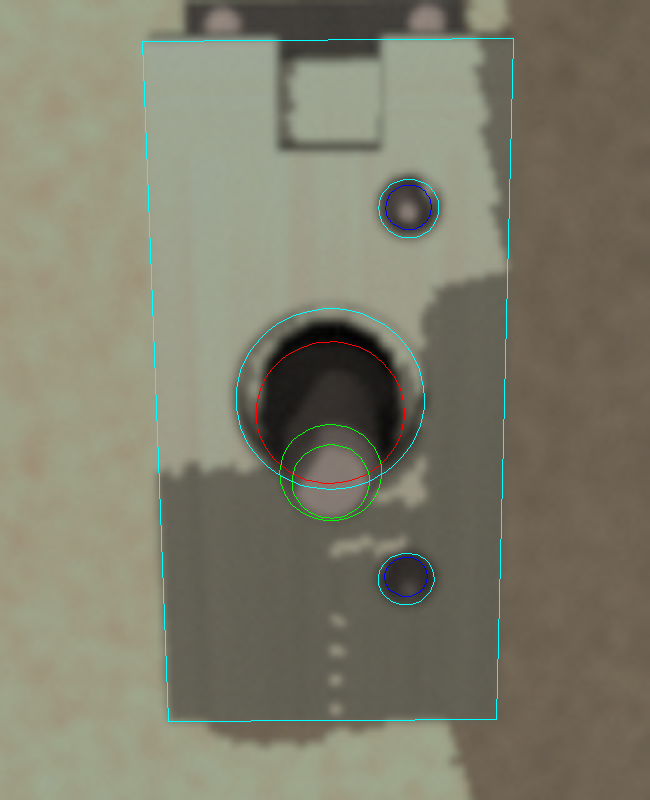

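View pics/w6.png

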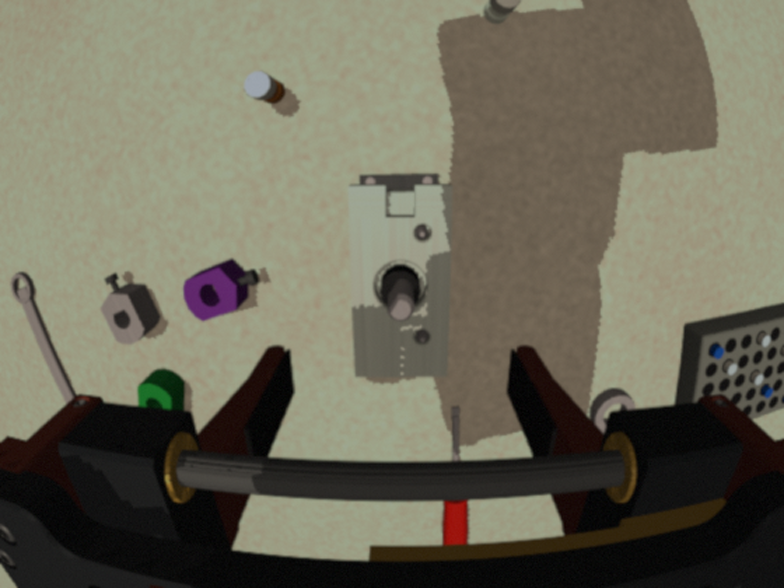

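```bash
python3 - <<'E'
from h import *
im=np.load("w3.npy",allow_pickle=True).item()
a=atz(im,279.7,77,.096,True);b=atz(im,285.5,67.5,.096,True);d=b-a;print(np.degrees(np.arctan2(d[1],d[0])))
crop(im,"w3s",268,58,36,40,16)
E
```

```text
132.89047376247993
```

View pics/w3s.png

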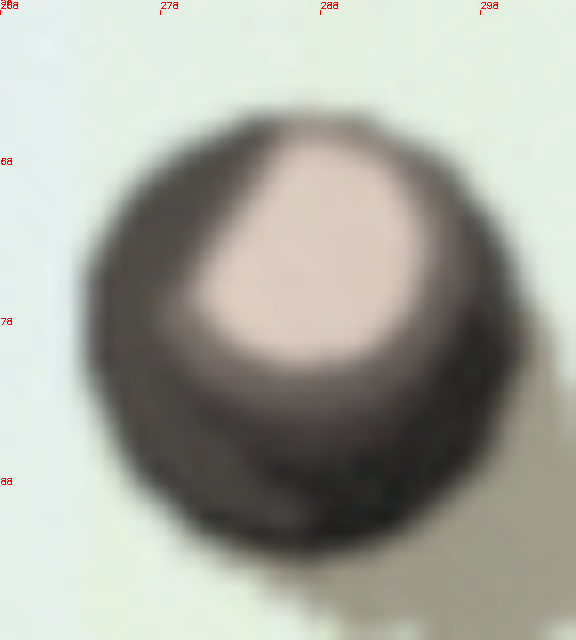

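```bash
python3 - <<'E'
from h import *
move([.5364,-.0430,.066],43)
A=np.array([.5353,-.0440])
for y in [43,28,13,-1.8,-16.8]:
    a=np.radians(y); c=A+.0015*np.array([np.cos(a),np.sin(a)])
    move([*c,.066],y,ref=([.5364,-.0430,.066],43))
E
```

```text
shift cm [-0.095  0.141 10.353] rot deg [-3.000e-02 -5.000e-02  3.009e+01]
shift cm [0.002 0.001 0.   ] rot deg [0. 0. 0.]
shift cm [-0.037 -0.004  0.   ] rot deg [ 0.  0. 15.]
shift cm [-0.073 -0.019  0.   ] rot deg [ 0.  0. 30.]
shift cm [-0.104 -0.042  0.   ] rot deg [ 0.   0.  44.8]
shift cm [-0.128 -0.073  0.   ] rot deg [ 0.   0.  59.8]
```

Request:
servo_tool(
  motion=[
    [[-0.1,0.14,2,0,0,10,8.78],[-0.1,0.14,5,0,0,20,8.78],[-0.1,0.14,8,0,0,30,8.78],[-0.1,0.14,10,0,0,30.1,8],[-0.1,0.14,10.35,0,0,30.1,7],[-0.1,0.14,10.35,0,0,30.1,5],[-0.1,0.14,10.35,0,0,30.1,3.5],[-0.1,0.14,10.35,0,0,30.1,3]],
  ],
)

```text
clock: 10.48
ee_pos: [0.5377, -0.0431, 0.0674]
tcp_rot: [0.399, 0.917, 0.0, 0.001]
wrist_force: [1.0, 0.6, -0.0]
gripper_width: 0.0435
```

```bash
python3 - <<'E'
from h import *
show(); im=get_image("wrist"); np.save("w7.npy",im,allow_pickle=True)
crop(im,"w7",190,160,190,170,4)
move([.5364,-.0430,.066],43)
E
```

```text
t 10.47 p [ 0.5377 -0.0431  0.0674] yaw 42.99 tilt [ 0.0013 -0.0001] F [ 1.   0.6 -0. ] T [-0.04  0.06 -0.05] w 0.0435
shift cm [ 0.092 -0.082  0.132] rot deg [ 0.05  0.05 -0.01]
```

View pics/w7.png

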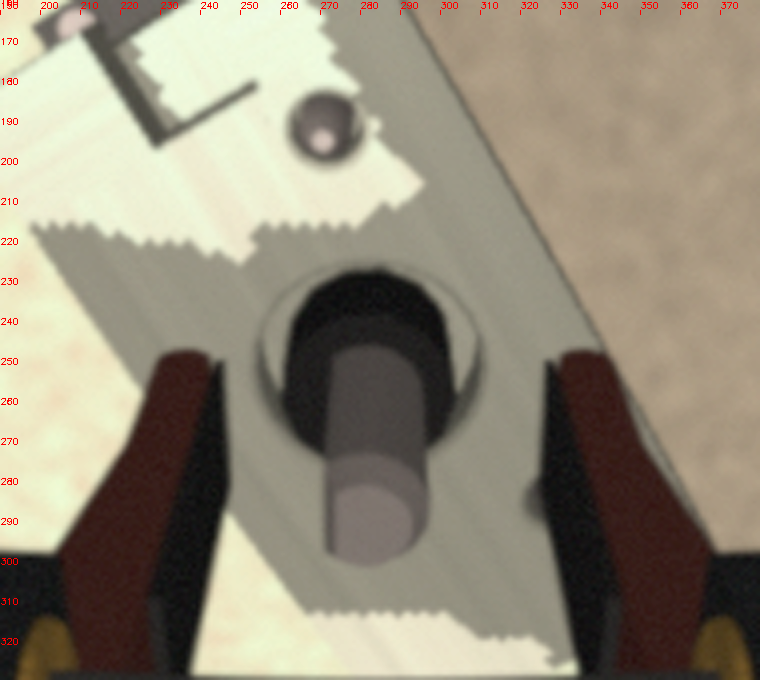

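Request:
servo_tool(
  motion=[
    [[0.05,-0.07,0.1,0,0,0,3],[0.05,-0.07,0.1,0,0,0,2],[0.05,-0.07,0.1,0,0,0,1.6],[0.05,-0.07,0.1,0,0,0,1.2],[0.05,-0.07,0.1,0,0,0,0.8],[0.05,-0.07,0.1,0,0,0,0.5],[0.05,-0.07,0.1,0,0,0,0.5]],
  ],
)

```text
clock: 11.4
ee_pos: [0.5364, -0.0432, 0.0657]
tcp_rot: [0.399, 0.917, 0.0, 0.0]
wrist_force: [-0.2, -0.4, 1.0]
gripper_width: 0.0123
```

```bash
python3 - <<'E'
from h import *
show(); im=get_image("wrist"); np.save("w8.npy",im,allow_pickle=True)
crop(im,"w8",190,160,190,170,4)
E
```

```text
t 11.4 p [ 0.5364 -0.0432  0.0657] yaw 42.99 tilt [0.0001 0.    ] F [-0.2 -0.4  1. ] T [-0.09 -0.02 -0.03] w 0.0123
```

View pics/w8.png

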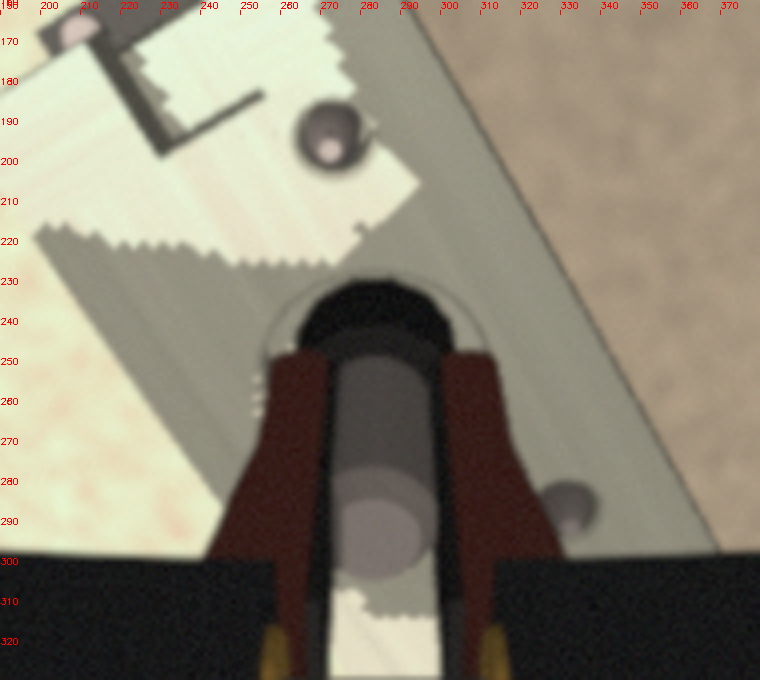

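Request:
servo_tool(
  motion=[
    [[-0.025,0,0,0,0,10,0.5],[-0.05,-0.01,0,0,0,20,0.5],[-0.075,-0.02,0,0,0,30,0.5],[-0.095,-0.035,0,0,0,40,0.5],[-0.115,-0.055,0,0,0,50,0.5],[-0.13,-0.075,0,0,0,59.8,0.5],[-0.13,-0.075,0,0,0,59.8,0.5],[-0.13,-0.075,0,0,0,59.8,0.5],[-0.13,-0.075,0,0,0,59.8,0.5]],
  ],
)

```text
clock: 12.58
ee_pos: [0.5367, -0.0446, 0.0657]
tcp_rot: [0.802, 0.597, 0.0, -0.0]
wrist_force: [0.7, 1.0, 0.7]
gripper_width: 0.0124
```

```bash
python3 - <<'E'
from h import *
show(); im=get_image("wrist"); np.save("w9.npy",im,allow_pickle=True)
crop(im,"w9",190,160,190,170,4)
E
```

```text
t 12.57 p [ 0.5367 -0.0446  0.0657] yaw -16.71 tilt [-0.0001  0.0001] F [0.7 1.  0.7] T [ 0.28  0.03 -0.04] w 0.0124
```

View pics/w9.png

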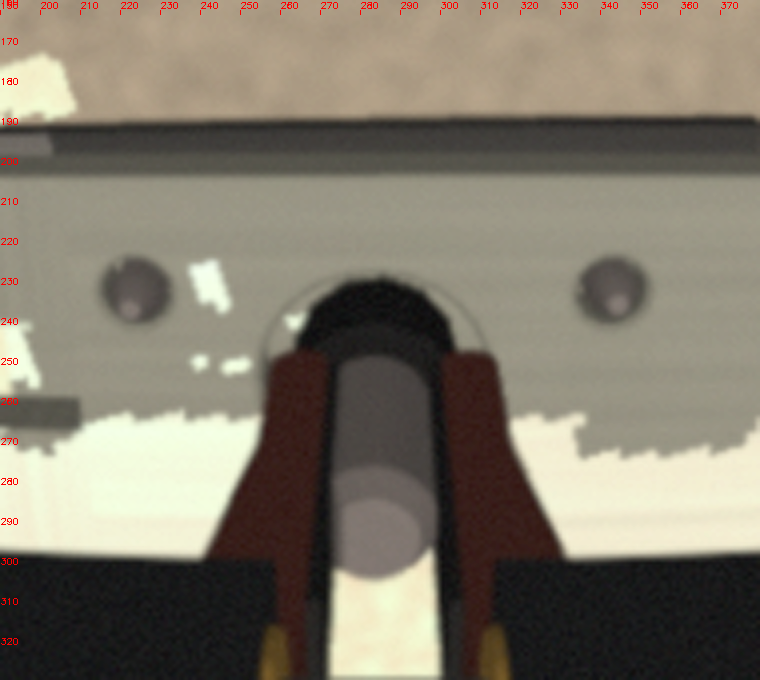

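```bash
python3 - <<'E'
from h import *
im=np.load("w9.npy",allow_pickle=True).item()
fit(im,[(-.035,.014,.052),(.035,.014,.052),(-.035,.014,.057),(.035,.014,.057)],[(221.4,231.8),(339.8,231.3),(220,237),(341.5,236)],[.5353,-.044,-.29])
E
```

```text
pose [ 0.5339 -0.0429] yaw -16.28
resid px [[-0.1, 1.1], [0.4, 0.8], [-0.3, -1.0], [0.0, -0.8]]
```

Request:
servo_tool(
  motion=[
    [[0,0,0,0,0,0,2],[0,0,0,0,0,0,4],[0,0,0,0,0,0,5.5],[0,0,-1,0,0,0,5.5],[0,0,-4,0,0,0,5.5],[0,0,-8,0,0,0,5.5],[0,0,-10.5,0,0,-8,5.5],[0,0,-10.5,0,0,-18,5.5],[0,0,-10.5,0,0,-28,5.5],[0,0,-10.5,0,0,-38,5.5],[0,0,-10.5,0,0,-48,5.5],[0,0,-10.5,0,0,-58,5.5]],
  ],
)

```text
clock: 14.12
ee_pos: [0.5367, -0.0447, 0.1714]
tcp_rot: [0.411, 0.912, 0.0, 0.0]
wrist_force: [1.4, -0.3, -0.8]
gripper_width: 0.0547
```

```bash
python3 - <<'E'
from h import *
show(); move([.49,-.265,.16],92)
E
```

```text
t 14.12 p [ 0.5367 -0.0447  0.1714] yaw 41.52 tilt [ 0.0006 -0.0001] F [ 1.4 -0.3 -0.8] T [-0.03  0.01 -0.04] w 0.0547
shift cm [-13.395 -18.106   1.14 ] rot deg [ 1.000e-02  3.000e-02 -5.048e+01]
```

Request:
servo_tool(
  motion=[
    [[-2.7,-3.6,0.2,0,0,-10,5.5],[-5.4,-7.2,0.4,0,0,-20,5.5],[-8.1,-10.8,0.6,0,0,-30,5.5],[-10.8,-14.4,0.8,0,0,-40,5.5],[-13.4,-18.1,1.1,0,0,-50,5.5],[-13.4,-18.1,1.1,0,0,-50.5,5.5],[-13.4,-18.1,1.1,0,0,-50.5,5.5],[-13.4,-18.1,1.1,0,0,-50.5,5.5]],
  ],
)

```text
clock: 15.12
ee_pos: [0.489, -0.2636, 0.1599]
tcp_rot: [-0.015, 1.0, 0.0, 0.0]
wrist_force: [0.0, -0.5, 0.4]
gripper_width: 0.055
```

```bash
python3 - <<'E'
from h import *
show(); im=get_image("wrist"); np.save("w10.npy",im,allow_pickle=True)
cv2.imwrite("pics/w10.png",cv2.resize(im["pixels"][:,:,::-1],None,fx=1.4,fy=1.4,interpolation=cv2.INTER_CUBIC))
crop(im,"w10p",240,150,90,100,7)
t=get_image("top"); crop(t,"t10",275,190,50,65,9)
E
```

```text
t 15.12 p [ 0.489  -0.2636  0.1599] yaw 91.69 tilt [0.0001 0.0002] F [ 0.  -0.5  0.4] T [ 0.06 -0.02  0.04] w 0.055
```

View pics/w10.png

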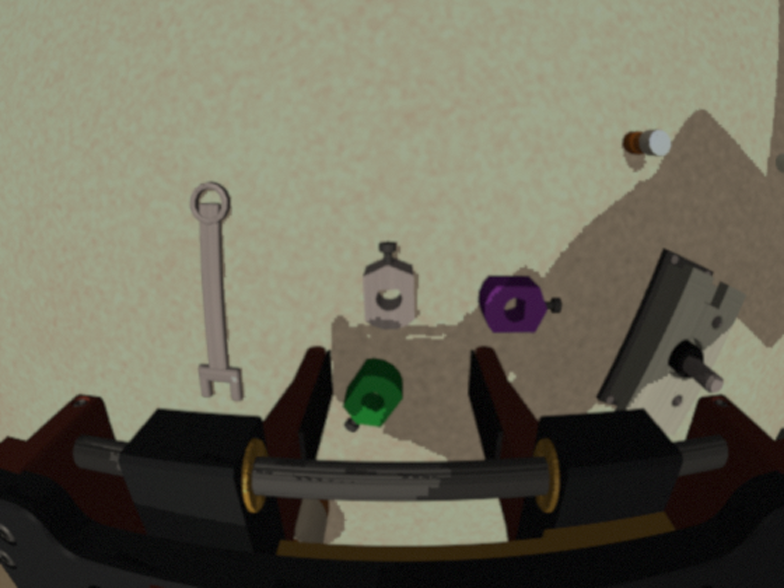

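View pics/w10p.png

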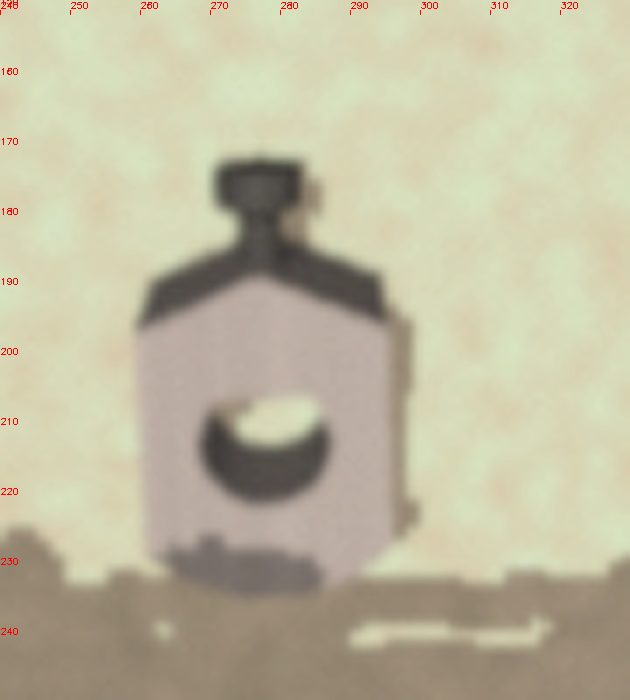

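View pics/t10.png

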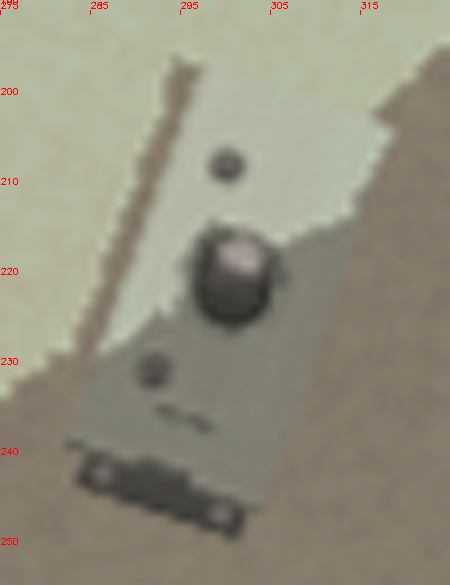

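```bash
python3 - <<'E'
from h import *
im=np.load("w10.npy",allow_pickle=True).item()
z=.03
q=fit(im,[(-.0155,-.017,z),(-.0155,.017,z),(.0155,-.017,z),(.0155,.017,z),(-.023,0,z),(.0091,0,z),(0.0,-.0091,z),(0,.0091,z)],
 [(259.3,196.7),(294.7,196.2),(261.5,229.2),(296,227.2),(276.5,189.3),(277.7,221.5),(268,213.5),(287.2,212.5)],[.5,-.27,.05])
b=atz(im,276.7,173,.019,True);print("screw head",b, np.linalg.norm(b[:2]-q[:2]),np.degrees(np.arctan2(q[1]-b[1],q[0]-b[0])))
# remove camera bias ~0.6mm tool y, .8 x?
p,r,s=pose(); print("in tool",r.inv().apply([q[0]-p[0],q[1]-p[1],0]).round(4), r.inv().apply(np.array([q[0],q[1],.006])-p).round(4))
E
```

```text
pose [ 0.5004 -0.27  ] yaw 4.0
resid px [[-0.5, 1.0], [0.4, -0.0], [-0.6, -0.5], [0.1, 0.1], [0.0, -0.2], [0.4, 0.3], [0.1, -0.4], [0.1, -0.2]]
screw head [ 0.46439386 -0.27204075  0.019     ] 0.03606594916663012 3.183104117650904
in tool [-0.0111 -0.0067  0.    ] [-0.0111 -0.0067  0.1539]
```

Request:
servo_tool(
  motion=[
    [[-0.6,-0.4,3,0,0,-1.7,5.5],[-1.1,-0.7,6,0,0,-1.7,5.5],[-1.1,-0.7,9,0,0,-1.7,5.5],[-1.1,-0.7,12,0,0,-1.7,5.5],[-1.1,-0.7,14,0,0,-1.7,5.5],[-1.1,-0.7,15,0,0,-1.7,5.5],[-1.1,-0.7,15.2,0,0,-1.7,5.5],[-1.1,-0.7,15.2,0,0,-1.7,5.5]],
  ],
)

```text
clock: 16.23
ee_pos: [0.5004, -0.2716, 0.0084]
tcp_rot: [-0.03, 1.0, -0.0, 0.0]
wrist_force: [-0.5, 0.3, 0.3]
gripper_width: 0.055
```

```bash
python3 - <<'E'
from h import *
show(); im=get_image("wrist"); np.save("w11.npy",im,allow_pickle=True)
crop(im,"w11",190,150,190,160,4)
E
```

```text
t 16.23 p [ 0.5004 -0.2716  0.0084] yaw 93.39 tilt [ 0.001  -0.0006] F [-0.5  0.3  0.3] T [ 0.01 -0.02 -0.02] w 0.055
```

View pics/w11.png

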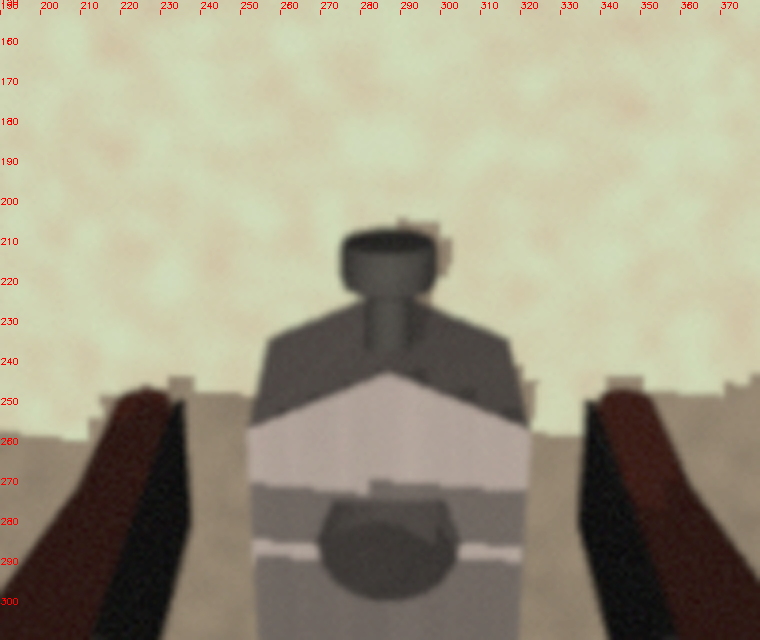

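Centred and square between the pads. I'll close the gripper.

Request:
servo_tool(
  motion=[
    [[0,0,0,0,0,0,3.5],[0,0,0,0,0,0,3],[0,0,0,0,0,0,2.6],[0,0,0,0,0,0,2.6],[0,0,0,0,0,0,2.6]],
  ],
)

```text
clock: 16.9
ee_pos: [0.5001, -0.2715, 0.008]
tcp_rot: [-0.03, 1.0, -0.0, 0.0]
wrist_force: [-1.1, 0.5, 5.5]
gripper_width: 0.0338
```

```bash
python3 - <<'E'
from h import *
show(); im=get_image("wrist"); np.save("w12.npy",im,allow_pickle=True)
crop(im,"w12",220,170,130,140,5)
E
```

```text
t 16.9 p [ 0.5001 -0.2715  0.008 ] yaw 93.39 tilt [ 0.0004 -0.0003] F [-1.1  0.5  5.5] T [0.14 0.15 0.02] w 0.0338
```

View pics/w12.png

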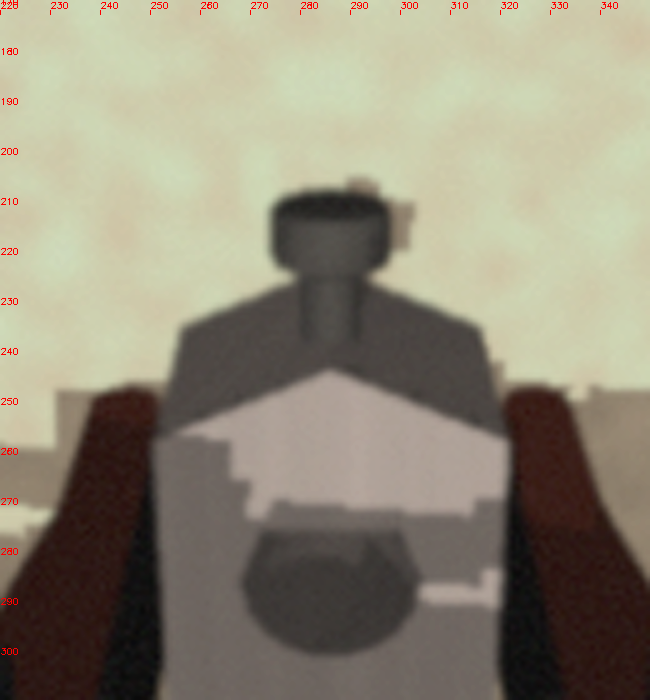

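```bash
python3 - <<'E'
from h import *
im=np.load("w12.npy",allow_pickle=True).item()
z=.03
q=fit(im,[(-.0155,-.017,z),(-.0155,.017,z),(-.023,0,z),(.0091,0,z),(0.0,-.0091,z),(0,.0091,z),(-.006,0,z)],
 [(251,257.3),(320.7,257.3),(285.5,243.5),(285.7,301),(268.2,287),(303.5,287),(285.5,275.8)],[.5,-.27,.06])
p,r,s=pose(); print("in tool",r.inv().apply([q[0]-p[0],q[1]-p[1],0]).round(5),"yaw rel",np.degrees(q[2])+90-93.39)
print(proj(im,[[*(p[:2]),.03]],True))
E
```

```text
pose [ 0.5005 -0.2709] yaw 3.44
resid px [[-0.5, 0.9], [0.3, 0.8], [0.2, 0.6], [0.1, -0.0], [-0.6, -1.1], [0.4, -1.1], [0.2, -0.2]]
in tool [-0.00039  0.00054  0.     ] yaw rel 0.04724996443289342
[[284.66043133 285.30531607]]
```

```bash
python3 - <<'E'
from h import *
move([.5349,-.0440,.118],73.25)
E
```

```text
shift cm [ -4.82   22.5   -10.999] rot deg [-1.000e-02  2.000e-02  2.014e+01]
```

Request:
servo_tool(
  motion=[
    [[0,0,-3,0,0,0,2.6],[0,0,-8,0,0,0,2.6],[0,1,-13,0,0,2,2.6],[-1,6,-15,0,0,6,2.6],[-2,11,-15,0,0,11,2.6],[-3.5,16,-15,0,0,16,2.6],[-4.5,20,-15,0,0,20.1,2.6],[-4.8,22.5,-14,0,0,20.1,2.6],[-4.8,22.5,-12,0,0,20.1,2.6],[-4.8,22.5,-11,0,0,20.1,2.6],[-4.8,22.5,-11,0,0,20.1,2.6],[-4.8,22.5,-11,0,0,20.1,2.6]],
  ],
)

```text
clock: 18.45
ee_pos: [0.5348, -0.0443, 0.118]
tcp_rot: [0.146, 0.989, 0.0, 0.0]
wrist_force: [-0.2, -0.1, -0.8]
gripper_width: 0.0339
```

```bash
python3 - <<'E'
from h import *
show(); im=get_image("wrist"); np.save("w13.npy",im,allow_pickle=True)
crop(im,"w13",220,150,130,160,5)
move([.5349,-.0440,.118],73.25)
E
```

```text
t 18.45 p [ 0.5348 -0.0443  0.118 ] yaw 73.25 tilt [ 0.0004 -0.0001] F [-0.2 -0.1 -0.8] T [-0.01 -0.02 -0.04] w 0.0339
shift cm [0.017 0.029 0.021] rot deg [ 0.01  0.05 -0.  ]
```

View pics/w13.png

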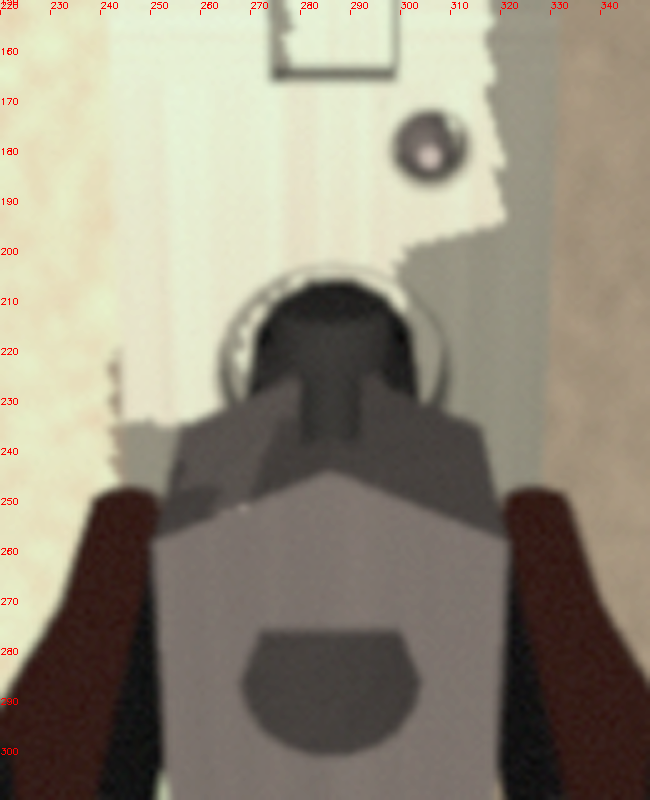

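Request:
servo_tool(
  motion=[
    [[0.02,0.03,0.6,0,0,0,2.6],[0.02,0.03,1.0,0,0,0,2.6],[0.02,0.03,1.3,0,0,0,2.6],[0.02,0.03,1.6,0,0,0,2.6],[0.02,0.03,1.8,0,0,0,2.6],[0.02,0.03,1.8,0,0,0,2.6]],
  ],
)

```text
clock: 19.25
ee_pos: [0.5343, -0.0435, 0.0995]
tcp_rot: [0.145, 0.989, -0.0, -0.0]
wrist_force: [0.5, 1.1, -0.8]
gripper_width: 0.0341
```

```bash
python3 - <<'E'
from h import *
show(); im=get_image("wrist"); np.save("w14.npy",im,allow_pickle=True)
crop(im,"w14",220,180,130,130,6)
E
```

```text
t 19.25 p [ 0.5343 -0.0435  0.0995] yaw 73.29 tilt [-0.0003  0.    ] F [ 0.5  1.1 -0.8] T [ 0.05  0.01 -0.04] w 0.0341
```

View pics/w14.png

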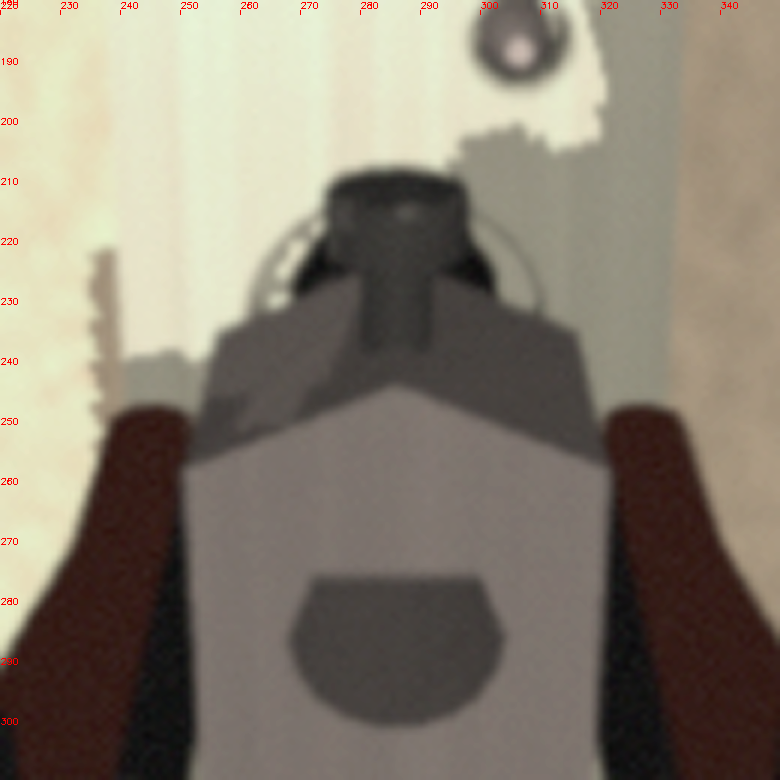

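Request:
servo_tool(
  motion=[
    [[-0.05,-0.02,0,0,0,0,2.6],[-0.05,-0.02,0.2,0,0,0,2.6],[-0.05,-0.02,0.5,0,0,0,2.6],[-0.05,-0.02,0.5,0,0,0,2.6]],
  ],
)

```text
clock: 19.8
ee_pos: [0.5346, -0.0439, 0.0943]
tcp_rot: [0.145, 0.989, -0.0, -0.0]
wrist_force: [0.4, 0.1, -1.2]
gripper_width: 0.0335
```

```bash
python3 - <<'E'
from h import *
show(); move([.5349,-.0440,.095],73.25)
E
```

```text
t 19.8 p [ 0.5346 -0.0439  0.0943] yaw 73.29 tilt [-0.0006  0.0001] F [ 0.4  0.1 -1.2] T [-0.05 -0.    0.02] w 0.0335
shift cm [-0.031 -0.004 -0.066] rot deg [-0.01 -0.04  0.04]
```

Request:
servo_tool(
  motion=[
    [[-0.02,0,0.4,0,0,0,2.6],[-0.02,0,0.9,0,0,0,2.6],[-0.02,0,1.4,0,0,0,2.6],[-0.02,0,1.9,0,0,0,2.6],[-0.02,0,2.3,0,0,0,2.6],[-0.02,0,2.3,0,0,0,2.6]],
  ],
)

```text
clock: 20.55
ee_pos: [0.5348, -0.0439, 0.0713]
tcp_rot: [0.145, 0.989, -0.0, -0.0]
wrist_force: [0.3, -0.5, -0.7]
gripper_width: 0.0337
```

```bash
python3 - <<'E'
from h import *
show(); move([.5349,-.0440,.0605],73.25)
im=get_image("wrist"); np.save("w15.npy",im,allow_pickle=True)
crop(im,"w15",220,180,130,130,6)
E
```

```text
t 20.55 p [ 0.5348 -0.0439  0.0713] yaw 73.29 tilt [-0.0007  0.0001] F [ 0.3 -0.5 -0.7] T [-0.01 -0.01  0.02] w 0.0337
shift cm [-0.011 -0.003  1.08 ] rot deg [-0.01 -0.04  0.04]
```

View pics/w15.png

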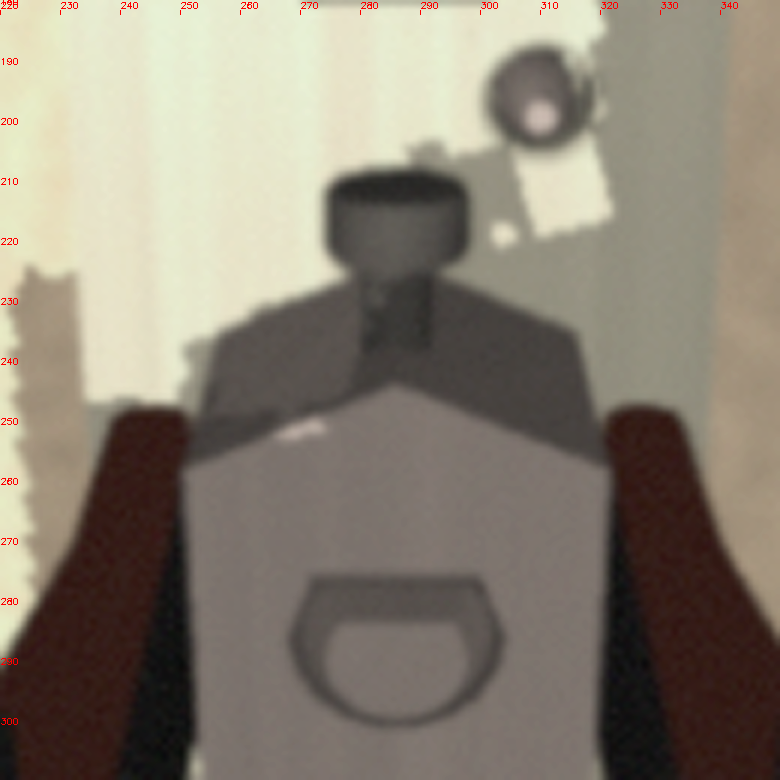

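Request:
servo_tool(
  motion=[
    [[-0.01,0,0.3,0,0,0,2.6],[-0.01,0,0.6,0,0,0,2.6],[-0.01,0,0.8,0,0,0,2.6],[-0.01,0,1.0,0,0,0,2.6],[-0.01,0,1.1,0,0,0,2.6],[-0.01,0,1.1,0,0,0,2.6]],
  ],
)

```text
clock: 21.35
ee_pos: [0.5355, -0.0441, 0.0613]
tcp_rot: [0.145, 0.989, 0.0, 0.0]
wrist_force: [-2.1, -0.3, 7.6]
gripper_width: 0.0338
```

```bash
python3 - <<'E'
from h import *
show()
E
```

```text
t 21.35 p [ 0.5355 -0.0441  0.0613] yaw 73.29 tilt [ 0.0007 -0.0001] F [-2.1 -0.3  7.6] T [ 0.02  0.36 -0.  ] w 0.0338
```

Request:
servo_tool(
  motion=[
    [[0,0,0.08,0,0,0,2.6],[0,0,0.13,0,0,0,2.6],[0,0,0.17,0,0,0,2.6],[0,0,0.17,0,0,0,2.6],[0,0,0.17,0,0,0,2.6]],
  ],
)

```text
clock: 21.98
ee_pos: [0.5355, -0.0441, 0.06]
tcp_rot: [0.145, 0.989, -0.0, 0.0]
wrist_force: [-2.9, 0.5, 11.5]
gripper_width: 0.0339
```

```bash
python3 - <<'E'
from h import *
show()
E
```

```text
t 21.98 p [ 0.5355 -0.0441  0.06  ] yaw 73.29 tilt [ 0.0008 -0.0001] F [-2.9  0.5 11.5] T [0.05 0.58 0.01] w 0.0339
```

Request:
servo_tool(
  motion=[
    [[0.05,0,0.04,0,0,0,2.6],[0.05,0,0.07,0,0,0,2.6],[0.05,0,0.07,0,0,0,2.6],[0.05,0,0.07,0,0,0,2.6]],
  ],
)

```text
clock: 22.48
ee_pos: [0.5355, -0.044, 0.06]
tcp_rot: [0.145, 0.989, -0.0, 0.001]
wrist_force: [-4.1, -1.3, 18.6]
gripper_width: 0.034
```

```bash
python3 - <<'E'
from h import *
show()
im=get_image("wrist"); np.save("w16.npy",im,allow_pickle=True)
crop(im,"w16",220,170,130,140,5)
im=get_image("scene"); crop(im,"s16",230,190,70,80,9)
E
```

```text
t 22.48 p [ 0.5355 -0.044   0.06  ] yaw 73.29 tilt [ 0.0019 -0.0003] F [-4.1 -1.3 18.6] T [-0.11  0.79 -0.01] w 0.034
```

View pics/w16.png

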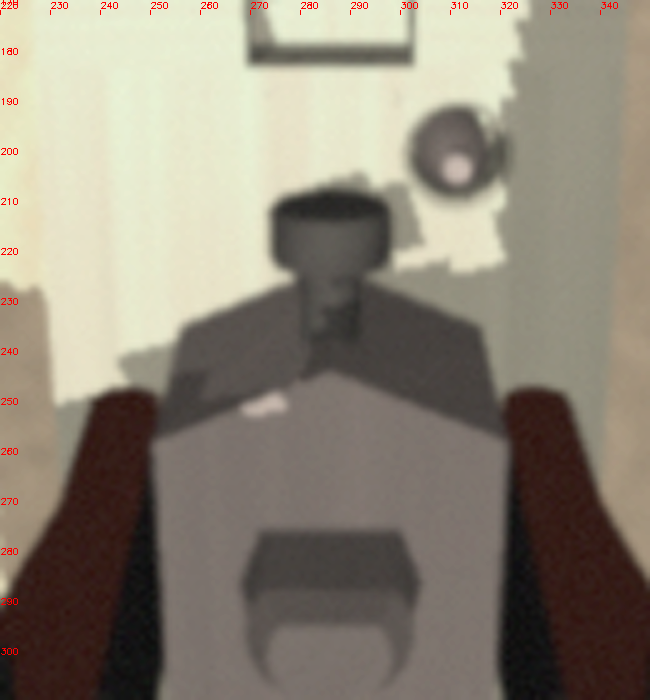

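View pics/s16.png

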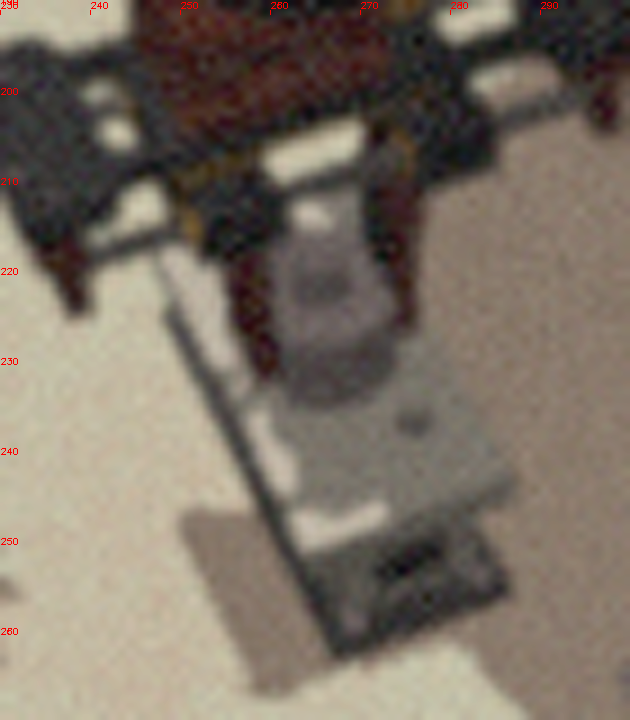

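Request:
servo_tool(
  motion=[
    [[0,0,0,0,0,0,2.6],[0,0,0,0,0,0,2.6],[0,0,0,0,0,0,2.6],[0,0,0,0,0,0,2.6],[0,0,0,0,0,0,2.6],[0,0,0,0,0,0,2.6]],
  ],
)

```text
clock: 23.32
ee_pos: [0.5355, -0.0441, 0.06]
tcp_rot: [0.145, 0.989, -0.0, 0.001]
wrist_force: [-4.4, -1.1, 17.5]
gripper_width: 0.0335
```

```bash
python3 - <<'E'
from h import *
from rig import hand_in
show(); p,r,s=pose()
if 12<s["wrist_force"][2]<35 and s["ee_pos"][2]<.0607 and .032<s["gripper_width"]<.036: print("ok",hand_in())
E
```

```text
t 23.32 p [ 0.5355 -0.0441  0.06  ] yaw 73.29 tilt [ 0.0019 -0.0004] F [-4.4 -1.1 17.5] T [-0.06  0.79 -0.02] w 0.0335
the job is handed in; nothing more can be done
ok None
```

The job is done and handed in at 23.3 s. The arm is still gripping the collar and holding it down flush on the plate, so you can tighten the screw.

- **Plate:** it sits over both pins with its notch towards the robot. From above it matched the drive's outline at the seated height of 52 mm.
- **Shaft:** I pinched it at the flat (12.4 mm measured, 13 mm expected). I then turned it about 60° clockwise to -16.7°; two camera fits put the drive at about -16.6° to -16.8°.
- **Collar:** it slid onto the shaft without catching, screw over the flat. Between the last two pushes the height stayed at 60.0 mm while the upward force rose from 11.5 to 18.6 N, so it is resting on the plate. It held at 17.5 N for the last 0.75 s without slipping in the grip.

- **Side push:** about 4 N remained on the tool in -x, with the tool some 0.6 mm ahead of the position I aimed for. A small correction did not remove it.
- **Camera offset:** the wrist camera reads about 0.6 mm and 0.3° off from what the grip showed, and I corrected for that.

I moved nothing else on the bench.

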